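Hold the jar feeder open for refilling

TASK

The ink-jar feeder needs refilling: pick up the palette knife, pry the feeder's blue cover up with the blade (not with the gripper) and get the cover swung back past upright, then lay the knife down flat on the table without dropping it. Then draw the orange spring-return pusher back along the channel until its yellow pointer lines up with the red mark on the rim, and finish while still holding it there with the gripper, for a colleague to load the jars. Leave the jars, the brush and the tape roll where they are.

Things in the scene. Friction and masses are not known exactly. Their poses are not given: they have to be found in the camera images.
- feeder: jar feeder, a grey open-topped channel fixed to the table, 82 (x) x 256 (y) x 76 mm high, walls 6 mm, inner channel 70 mm wide, floor 12 mm above the table. Origin: centre of its underside, on the table. Its x axis points across the channel from the lip side (robot's side) to the hinge side; its y axis points along the channel, in the direction the pusher is pulled. A ledge runs all along the -x side out to x = -59 mm, its top 67 mm above the table
- cover (a joint): angle of the blue cover: 0 shut (flat over the channel), 1.57 upright, 2.8 fully back at its stop on the +x side. It weighs 0.14 kg (1.4 N spread over it); the hinge has slight friction: it falls shut below about 1.2 rad and falls open by itself above about 1.9 rad, in between it stays
- cover_lip (a point): middle of the cover's free edge, at its underside; moves with the cover. The cover is a flat plate 100 x 256 x 5 mm with a white strip along this edge. Shut, the edge is at x = -59 mm of the feeder, underside 80 mm above the table, so it overhangs the wall by 18 mm and leaves a 13 mm high, 18 mm deep slot above the ledge, open towards -x, for the blade. Site axes: x from the lip to the hinge, y along the lip
- cover_hinge (a point): middle of the cover's hinge line, which runs along the feeder's y axis at the cover's underside, at x = +41 mm, 80 mm above the table; 100 mm from the lip. Axes as the feeder's
- knife: palette knife: the whole loose tool, 0.06 to 0.1 kg. Its origin lies on its underside, under point knife_grip; x axis towards the blade's tip
- knife_grip (a point): grip point of the palette knife, in its wooden handle near the balance point, half-way up (11 mm above the table as it lies). The handle is a straight bar 18 mm wide and 22 mm high, from 70 mm behind this point to 30 mm ahead of it. The x axis points along the knife to the blade's tip, z up
- knife_tip (a point): middle of the end edge of the knife's steel blade, 125 mm ahead of the grip point; the blade is straight, 95 mm long, 24 mm wide, 2.5 mm thick, level and at half the handle's height
- pusher (a joint): travel of the sprung pusher along the feeder's +y, m: 0 at rest (where the spring returns it), 0.12 at most. The spring pulls back with about 2.7 N at 0 plus 0.9 N per cm
- pusher_grip (a point): grip point of the pusher: an upright orange tab 26 mm (x) x 14 mm (y) in the middle of the channel, its top 74 mm above the table (14 mm above this point, which is 60 mm above the table); below this point the tab's sides are free down to 40 mm above the table. Covered by the shut cover. Axes as the feeder's
- pointer (a point): end of the pusher's yellow pointer, a thin arm from the tab towards the -x wall, at the same y as the tab's middle; 69 mm above the table
- mark_point (a point): the red clip on the top of the feeder's -x wall that marks how far to pull: 12 x 6 (y) x 3 mm, this point is in its middle at its underside. It stays put; 45 to 90 mm of pusher travel in different runs. Hidden by the shut cover. Axes as the feeder's
- jar0: ink jar (54 mm across, 62 mm high, about 0.15 kg) standing in the blue tray; origin under its centre. Leave alone
- jar1: ink jar as jar0, in the tray. Leave alone
- jar2: ink jar as jar0, standing on the table. Leave alone
- tape: roll of tape lying flat, 90 mm across, 24 mm high; origin under its centre. Leave alone
- brush: flat paint brush lying on the table, 185 mm long, round handle 14 mm thick; x axis towards the bristles. Leave alone
Mind the look-alikes: they are no part of the job. Several things look just like the knife: the one meant starts farthest from the robot's base.

How it is judged:
On the way, in this order (a step that is already met when the one before it is completed fails the run):
1. the knife pries the cover up: cover angle above 0.3 rad with the knife bearing on it (value of joint cover above 0.3 rad and contact force between knife and cover above 0.1 N), for 0.1 s.
2. the cover is open past upright (above 1.6 rad) and the knife lies released, at rest and flat on the table (value of joint cover above 1.6 rad and height (world z) of knife_grip below 0.02 m and height (world z) of knife_tip below 0.025 m and contact force between the fingers and knife below 0.05 N and linear speed of knife below 0.03 m/s), for 0.2 s.
At the end, for the whole second after the job is handed in: The fingers hold the pusher (at least 2 N on it, nothing else bearing it) at rest with its pointer within 6 mm of the red mark along the channel, through the last second; the cover is still open past upright (above 1.6 rad) and the knife lies flat and released on the table (y of pointer in the frame of mark_point between -0.006 and 0.006 m and velocity of joint pusher between -0.01 and 0.01 m/s and contact force between the fingers and pusher above 2 N and contact force between knife and pusher below 0.05 N and value of joint cover above 1.6 rad and height (world z) of knife_grip below 0.02 m and height (world z) of knife_tip below 0.025 m and contact force between the fingers and knife below 0.05 N); the arm keeps its last pose, push and grip.
It fails at once if the gripper touches the cover while it is less than 0.8 rad open (value of joint cover below 0.8 rad and contact force between any of the fingers, the arm and cover above 1 N).
It fails at once if the knife is dropped (falling faster than 0.5 m/s out of the fingers) (contact force between the fingers and knife below 0.05 N and linear speed of knife above 0.5 m/s).
It fails at once if a jar, the tape roll or the brush is moved more than 40 mm (distance of any of jar0, jar1, jar2, tape, brush from where it was at the start of the episode above 0.04 m).
It also fails if it takes over 64 s, if anything falls off the work surface, if the arm or the gripper's body presses on something with over 40 N, if the wrist force passes 120 N, or if a joint passes its speed limit or range.

ROBOT

A 6-joint arm with a two-finger parallel gripper is mounted at the origin on the work surface. World frame = base frame: x ahead of the robot, y to its left, z up, the work surface at z = 0. Lengths are in m, angles in rad, forces in N, time in s.
With the tool pointing down it reaches from about 0.25 to 0.775 m from the base axis. Payload 4 kg.
Tool frame: the origin (TCP) lies midway between the tips of the shut fingers; the grasp point (between the pads) lies 19 mm behind it; z points along the fingers, y is the direction in which the jaws open and shut (so a half turn about z gives the same grasp; the last joint's range is limited). The gripper opens to 94 mm and grips with 3 to 60 N. Pads are 16 mm wide; open, the fingers measure 119 mm over their backs; the gripper's body (75 mm by 177 mm) begins 78 mm behind the grasp point.
Start: joints at [1.008, 0.087, 1.371, -0, 1.684, -0.103], TCP at [0.244, 0.493, 0.206] pointing down, gripper open.
Joint ranges: [-3.1, 3.1], [-0.76, 2.03], [0.27, 2.55], [-1.08, 4.22], [0.17, 2.65], [-2.57, 2.57]. Speed limits (rad/s): [2.79, 2.79, 3.14, 3.14, 3.14, 3.14].

INTERFACE

Orientations are given as [roll, pitch, yaw] about the fixed x, y, z axes, in that order (R = Rz(yaw) Ry(pitch) Rx(roll)).
In Python, from bench import robot gives the robot as it stands.
- The arm moves only by the tool carry_out, never from a script. Its argument "deltas" is text: rows parted by semicolons, each of 7 numbers parted by spaces: the shift along the tool's x, y, z in mm, then the turn, a rotation vector about the tool's x, y, z in rad, then the closure, from 0 (fully open) to 1 (shut). A call has exactly 8 rows; each row is the pose to reach, as a shift and turn from the pose commanded when the call began, along the tool's axes at that moment; what a row does not reach only later rows make up. A row lasts 1/12 s, in which the tool goes at most 41.7 mm and 7.16 degrees, less where a joint would pass 70% of its speed; a pose out of reach is approached as far as the arm can. A call with a gripper value outside its range is refused whole. The fingers move at their own pace and stop on an object; the grip force is fixed at half the most. Time passes only in rows, so rows that repeat a pose let the fingers close, or fill a call up. It gives the time, the measured TCP pose, the force and the opening at its end, in the units of the state.
- robot.get_obs(): the state, without advancing time (a new reading comes with each control period).
- robot.snapshot(name): name is "scene" or "top" or "wrist"; returns a dict with "pixels" (420x560x3 uint8, red, green, blue), "range_z" (420x560 float32, m along the optical axis (not along the pixel's ray), 0 where there is no reading), "camera_matrix" (3x3 intrinsics, pixels), "rvec" (rotation vector, rad) and "tvec" (3), from world to camera coordinates, as OpenCV has them. Camera axes: x right, y down, z forward; pixel columns grow to the right and rows downward; lengths in m; the calibration is good to about 2 mm. A picture is of the moment at which its call begins.
- robot.close_job(): hands the job in, once; it reports no verdict.
Trained networks look in a picture, given as the dict that the camera call returned (one of the last four; its "shot" number tells which), for a name from the list of things; names that differ only in an ending like _2 or _b are one class to them, and where a whole thing is asked for, a point or a joint stands for the part that bears it (a point fixed in the world has none). Each returns a list of dicts, best first, with "p" (0 to 1); they miss things now and then, are a little off and sometimes report something else, mostly with a low value. They report only what shows in the picture. A call takes as long as a camera call. They do not tell look-alikes from the thing itself.
- robot.look_for(picture, thing): "at" ([x, y, z] in m, in the coordinates of the camera as it stood for that picture, good to about 4 mm: the middle of the surface that is visible of it).
- robot.place_of(picture, thing): "at" ([x, y, z] in m, in the coordinates of the camera as it stood for that picture, good to about 4 mm: a listed point, or the origin of a listed thing).
The state is a dict: "time": time; "joint_positions": joint angles; "qvel": joint speeds; "joint_torque": joint torques, N m; "tool_pos": TCP position; "ee_rot": TCP orientation; "wrist_force": force on the tool from outside, world axes, zero at the start; "wrist_torque": the same for the moment, N m; "width": finger opening in m.
Only numpy, scipy, OpenCV 4.12 (cv2) and the standard library are available. Lean on these libraries where they do the work, as an engineer would, in place of code of your own. Each camera call takes 0.05 s, during which the arm holds its last target.

## Working session

There is one attempt and no reset: what is moved stays moved. The work goes in short steps, Python scripts to look and compute and a tool call to move; the robot and the scene stay as the last step left them, time stands still between calls to the robot, and variables do not carry over. Pictures are saved under pics/ and viewed, and the job is handed in when it is done.

Besides the shell and the picture viewer there is one more tool, called after "Emit:" by a JSON object that holds its "api" and its "payload", one argument or row to a line. carry_out: Moves the arm, as the interface text tells. Its arguments: {"type":"object","properties":{"deltas":{"type":"string"}},"required":["deltas"]}

```bash
ls; mkdir -p pics; cat > h.py <<'E'
from bench import robot
import numpy as np, cv2
from scipy.spatial.transform import Rotation as R
def snap(n,f=None):
    s=robot.snapshot(n)
    if f: cv2.imwrite('pics/'+f, cv2.cvtColor(s['pixels'],cv2.COLOR_RGB2BGR))
    return s
def c2w(s,p):
    Rm=cv2.Rodrigues(np.array(s['rvec'],float))[0]
    return (np.atleast_2d(p)-np.array(s['tvec']).ravel())@Rm
def pts(s):
    z=s['range_z'];K=np.array(s['camera_matrix']);v,u=np.indices(z.shape)
    P=np.stack([(u-K[0,2])/K[0,0]*z,(v-K[1,2])/K[1,1]*z,z],-1)
    W=c2w(s,P.reshape(-1,3)).reshape(P.shape); W[z==0]=np.nan
    return W
def w2p(s,p):
    return cv2.projectPoints(np.atleast_2d(np.array(p,float)),np.array(s['rvec'],float),np.array(s['tvec'],float),np.array(s['camera_matrix'],float),None)[0].reshape(-1,2)
E
python3 - <<'E'
from h import *
np.set_printoptions(precision=4,suppress=True)
for n in ['scene','top']:
    s=snap(n,n+'0.png')
    for t in ['feeder','cover_lip','cover_hinge','knife','knife_grip','knife_tip','jar0','tape','brush']:
        for d in robot.place_of(s,t)[:5]:
            print(n,t,round(d['p'],2),c2w(s,d['at'])[0])
print(robot.get_obs())
E
```

```text
pics
scene feeder 0.64 [0.5975 0.0255 0.0017]
scene cover_lip 0.89 [0.5386 0.0277 0.0827]
scene cover_hinge 0.87 [0.6407 0.0182 0.0809]
scene knife 0.97 [0.4197 0.2712 0.0005]
scene knife 0.79 [ 0.3955 -0.0178  0.0024]
scene knife 0.76 [0.1642 0.337  0.0058]
scene knife 0.71 [0.5782 0.423  0.0083]
scene knife_grip 0.72 [0.4146 0.2692 0.0138]
scene knife_grip 0.59 [ 0.39   -0.0179  0.0114]
scene knife_grip 0.48 [0.1603 0.3334 0.0135]
scene knife_tip 0.98 [ 0.2795 -0.0654  0.0169]
scene knife_tip 0.82 [0.2377 0.2326 0.0153]
scene knife_tip 0.7 [0.5371 0.295  0.0115]
scene knife_tip 0.54 [ 0.715  -0.3386  0.0004]
scene jar0 0.91 [ 0.7165 -0.3386  0.0016]
scene jar0 0.9 [0.5796 0.421  0.0081]
scene jar0 0.56 [0.647  0.4241 0.0077]
scene tape 0.92 [ 0.5874 -0.4603  0.0014]
scene brush 0.95 [ 0.4219 -0.3114  0.001 ]
top feeder 0.94 [ 0.5992  0.0239 -0.0017]
top cover_lip 0.9 [0.5417 0.0348 0.0766]
top cover_hinge 0.9 [0.6367 0.0195 0.0791]
top knife 0.93 [ 0.16    0.3364 -0.0011]
top knife 0.81 [ 0.412   0.2746 -0.001 ]
top knife 0.64 [ 0.3918 -0.0093  0.0035]
top knife_grip 0.9 [ 0.3942 -
[... 233 characters left out ...]
jar0 0.8 [ 0.7124 -0.3446  0.0036]
top jar0 0.63 [0.6469 0.4234 0.0029]
top jar0 0.57 [0.5708 0.4249 0.0034]
top tape 0.59 [ 0.585  -0.4552  0.0003]
top brush 0.72 [ 0.4184 -0.3058  0.0008]
top brush 0.31 [0.6445 0.4246 0.0051]
{'time': 1.0, 'joint_positions': array([ 1.0079,  0.0872,  1.3707, -0.    ,  1.6836, -0.1031]), 'qvel': array([ 0.    ,  0.0006,  0.0013, -0.0018, -0.0001,  0.0001]), 'joint_torque': array([ -0.0005, -34.0057, -30.2605,   0.0715,   0.0237,  -0.    ]), 'tool_pos': array([0.2441, 0.4929, 0.2055]), 'ee_rot': array([3.1414, 0.    , 2.6818]), 'wrist_force': array([ 0.5959, -0.2396, -0.0777]), 'wrist_torque': array([-0.0125,  0.0069,  0.0017]), 'width': 0.09395696824919822}
```

View pics/scene0.png

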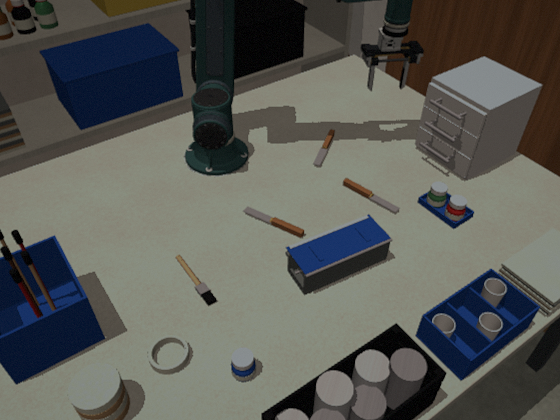

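View pics/top0.png

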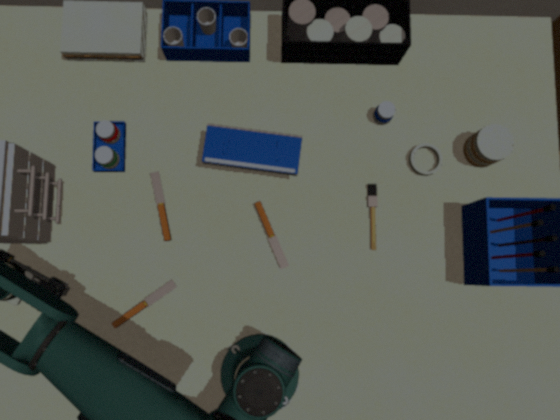

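The scene view shows the arm at top right and the feeder, with its blue cover shut, around (340,252). There are three knives, and the one farthest from the base lies around (370,195), in world coordinates near (0.413, 0.273). Next I'll refine the knife and feeder poses from depth.

```bash
python3 - <<'E'
from h import *
np.set_printoptions(precision=4,suppress=True)
for n in ['top','scene']:
    s=snap(n); W=pts(s); px=s['pixels'].astype(int); hsv=cv2.cvtColor(s['pixels'],cv2.COLOR_RGB2HSV)
    x,y,z=W[...,0],W[...,1],W[...,2]
    # handle
    m=(abs(x-.44)<.13)&(abs(y-.28)<.09)&(z>.007)&(z<.04)
    h=m&(z>.016)
    b=m&(z<.0155)
    for nm,k in(('all',m),('handle',h),('blade',b)):
        q=np.stack([x[k],y[k]],1); 
        if len(q)<5: continue
        c,sz,a=cv2.minAreaRect((q*1000).astype(np.float32)); 
        u,sv,vt=np.linalg.svd(q-q.mean(0)); d=vt[0]*np.sign(vt[0,0])
        t=(q-q.mean(0))@d
        print(n,nm,len(q),'mean',q.mean(0),'dir',np.degrees(np.arctan2(d[1],d[0])),'rect',c,sz,a,'ends',q.mean(0)+d*t.min(),q.mean(0)+d*t.max(),np.median(z[k]))
    f=(abs(x-.6)<.1)&(abs(y-.025)<.2)&(z>.07)&(z<.1)
    q=np.stack([x[f],y[f]],1)*1000
    print(n,'cover',f.sum(),cv2.minAreaRect(q.astype(np.float32)),np.median(z[f]))
s=snap('scene');
E
```

```text
top all 623 mean [0.4455 0.2786] dir 12.821628814391758 rect (439.4849853515625, 279.0487365722656) (176.1489715576172, 258.38031005859375) 89.70138549804688 ends [0.3008 0.2457] [0.5813 0.3095] 0.014804122293599535
top handle 277 mean [0.4065 0.2691] dir 13.487080555725006 rect (444.01214599609375, 278.9742736816406) (193.41921997070312, 23.27039337158203) 11.839641571044922 ends [0.3502 0.2556] [0.5381 0.3006] 0.021254441301723992
top blade 335 mean [0.4762 0.2861] dir 11.373102548364441 rect (439.4849853515625, 279.0487365722656) (176.1489715576172, 258.38031005859375) 89.70138549804688 ends [0.3011 0.2508] [0.5803 0.307 ] 0.010984885948928215
top cover 3763 ((592.7029418945312, 29.270225524902344), (255.71046447753906, 108.33917999267578), 83.2208251953125) 0.08488535386111619
scene all 462 mean [0.4449 0.2724] dir 13.622678190204166 rect (448.13201904296875, 284.6334228515625) (232.5087432861328, 161.76708984375) 0.5810461044311523 ends [0.3373 0.2463] [0.5603 0.3004] 0.014610728032535472
scene handle 195 mean [0.4169 0.2638] dir 12.640138759117288 rect (446.5404357910156, 272.2208557128906) (194.25479125976562, 25.51477813720703) 11.65070915222168 ends [0.3521 0.2493] [0.5416 0.2918] 0.02165869561935549
scene blade 255 mean [0.4643 0.2785] dir 12.766319878521417 rect (448.13201904296875, 284.6334228515625) (232.5087432861328, 161.76708984375) 0.5810461044311523 ends [0.3363 0.2495] [0.5605 0.3003] 0.012045063614716408
scene cover 3236 ((594.9339599609375, 25.898513793945312), (260.03582763671875, 112.67826080322266), 83.98454284667969) 0.08621605937398605
```

```bash
cat >> h.py <<'E'
def rel(pos,rpy,verbose=True):
    o=robot.get_obs(); R0=R.from_euler('xyz',o['ee_rot']); R1=R.from_euler('xyz',rpy)
    d=R0.inv().apply(np.array(pos)-o['tool_pos'])*1000; rv=(R0.inv()*R1).as_rotvec()
    print('t',round(o['time'],2),'tcp',o['tool_pos'].round(4),'rpy',o['ee_rot'].round(4),'q',o['joint_positions'].round(2),'F',o['wrist_force'].round(2),'T',o['wrist_torque'].round(3),'w',round(o['width'],4))
    print('REL mm',d.round(1),'rv',rv.round(4))
    return d,rv
E
python3 -c "
from h import *
rel([.416,.271,.14],[np.pi,0,np.radians(192)])"
```

```text
t 1.15 tcp [0.2441 0.4929 0.2055] rpy [3.1415 0.     2.6818] q [ 1.01  0.09  1.37 -0.    1.68 -0.1 ] F [-1.26 -0.41  0.53] T [-0.006  0.027 -0.02 ] w 0.094
REL mm [-252.5 -122.6   65.5] rv [ 1.000e-04  0.000e+00 -6.692e-01]
```

Emit:
{"api": "carry_out", "payload": {
  "deltas": "-36 -17 10 0 0 -0.1 0.4;-72 -35 20 0 0 -0.2 0.4;-108 -53 30 0 0 -0.3 0.4;-144 -70 40 0 0 -0.4 0.4;-180 -88 50 0 0 -0.5 0.4;-216 -105 60 0 0 -0.6 0.4;-252.5 -122.6 65.5 0 0 -0.669 0.4;-252.5 -122.6 65.5 0 0 -0.669 0.4"
}}

```text
time: 1.82
tool_pos: [0.419, 0.2651, 0.1383]
ee_rot: [-3.137, -0.001, -2.938]
wrist_force: [-0.3, -0.8, 0.1]
width: 0.0563
```

```bash
python3 - <<'E'
from h import *
np.set_printoptions(precision=4,suppress=True)
rel([.416,.271,-.008+0.0],[np.pi,0,np.radians(192)])
s=snap('wrist','w1.png')
for t in ['knife','knife_grip','knife_tip','feeder','cover_lip','cover_hinge']:
    for d in robot.place_of(s,t)[:5]: print(t,round(d['p'],2),c2w(s,d['at'])[0])
W=pts(s);x,y,z=W[...,0],W[...,1],W[...,2]
h=(abs(x-.44)<.13)&(abs(y-.28)<.06)&(z>.005)&(z<.04)
q=np.stack([x[h],y[h]],1)*1000
print(len(q),cv2.minAreaRect(q.astype(np.float32)),np.percentile(z[h],[5,50,95]))
E
```

```text
t 1.82 tcp [0.419  0.2651 0.1383] rpy [-3.1374 -0.0011 -2.9383] q [ 0.45 -0.01  1.6  -0.    1.55 -1.32] F [-0.31 -0.79  0.07] T [0.042 0.019 0.009] w 0.0563
REL mm [  1.6   7.  146.3] rv [-0.0042 -0.0011 -0.0061]
knife 0.79 [ 0.421   0.2683 -0.0006]
knife_grip 0.8 [0.4238 0.2711 0.0071]
knife_tip 0.54 [0.4205 0.2708 0.0061]
4646 ((439.2080993652344, 275.06103515625), (176.7074737548828, 23.98688507080078), 13.181458473205566) [0.0121 0.0212 0.0235]
```

View pics/w1.png

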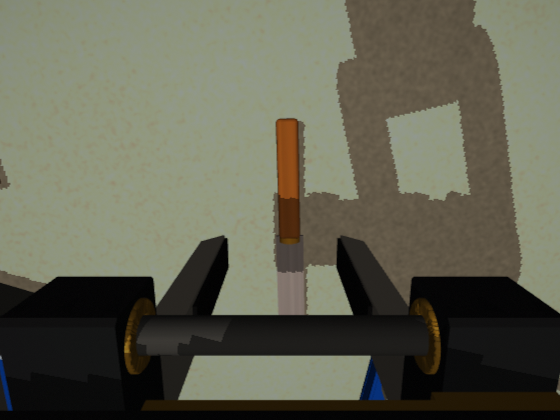

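```bash
python3 - <<'E'
from h import *
np.set_printoptions(precision=4,suppress=True)
s=snap('wrist')
W=pts(s);x,y,z=W[...,0],W[...,1],W[...,2]
h=(abs(x-.44)<.13)&(abs(y-.28)<.06)&(z>.018)&(z<.04)
q=np.stack([x[h],y[h]],1)*1000
c,sz,a=cv2.minAreaRect(q.astype(np.float32));print(c,sz,a,np.percentile(z[h],[5,50,95]))
d=np.array([np.cos(np.radians(a)),np.sin(np.radians(a))]) if sz[0]>sz[1] else 0
print(d,'grip',np.array(c)+d*20)
px=s['pixels']; hsv=cv2.cvtColor(px,cv2.COLOR_RGB2HSV)
m=(hsv[...,0]<18)&(hsv[...,1]>150)&h
q=np.stack([x[m],y[m]],1)*1000
print(m.sum(),cv2.minAreaRect(q.astype(np.float32)))
rel([.418,.270,-.008],[np.pi,0,np.radians(192.5)])
E
```

```text
(404.7818603515625, 267.0299377441406) (105.49772644042969, 18.048662185668945) 13.1703519821167 [0.0203 0.0224 0.0237]
[0.9737 0.2278] grip [424.2558 271.5869]
2447 ((404.7303161621094, 266.6594543457031), (105.21724700927734, 17.16054344177246), 13.110323905944824)
t 2.22 tcp [0.4154 0.2722 0.1404] rpy [ 3.1412  0.0008 -2.9301] q [ 0.47 -0.01  1.6   0.    1.55 -1.32] F [-1.   -0.14 -0.02] T [ 0.032 -0.06   0.018] w 0.0566
REL mm [ -2.   -2.8 148.4] rv [ 0.0004  0.0008 -0.0067]
```

Emit:
{"api": "carry_out", "payload": {
  "deltas": "-8 -1 25 0 0 -0.017 0.4;-15.7 -1.5 55 0 0 -0.017 0.4;-15.7 -1.5 85 0 0 -0.017 0.4;-15.7 -1.5 108 0 0 -0.017 0.4;-15.7 -1.5 122 0 0 -0.017 0.4;-15.7 -1.5 130 0 0 -0.017 0.4;-15.7 -1.5 135 0 0 -0.017 0.4;-15.7 -1.5 135 0 0 -0.017 0.4"
}}

```text
time: 2.88
tool_pos: [0.4311, 0.2732, 0.0046]
ee_rot: [-3.141, -0.001, -2.914]
wrist_force: [-0.4, -0.9, -0.0]
width: 0.0564
```

```bash
python3 - <<'E'
from h import *
rel([.4316,.2733,.003],[np.pi,0,np.radians(193)])
s=snap('wrist','w2.png')
rel([.4316,.2733,.003],[np.pi,0,np.radians(193)])
E
```

```text
t 2.88 tcp [0.4311 0.2732 0.0046] rpy [-3.1415e+00 -8.0000e-04 -2.9144e+00] q [ 0.45  0.13  1.74  0.    1.27 -1.34] F [-0.43 -0.95 -0.04] T [ 0.02  -0.007  0.066] w 0.0564
REL mm [-0.5  0.   1.6] rv [-0.0001 -0.0008  0.0003]
t 2.93 tcp [0.4318 0.2734 0.0055] rpy [ 3.1414e+00  9.0000e-04 -2.9146e+00] q [ 0.45  0.13  1.73  0.    1.28 -1.34] F [ 0.02 -0.19 -0.36] T [ 0.089  0.048 -0.003] w 0.0563
REL mm [ 0.2 -0.   2.5] rv [0.0002 0.0009 0.0001]
```

View pics/w2.png

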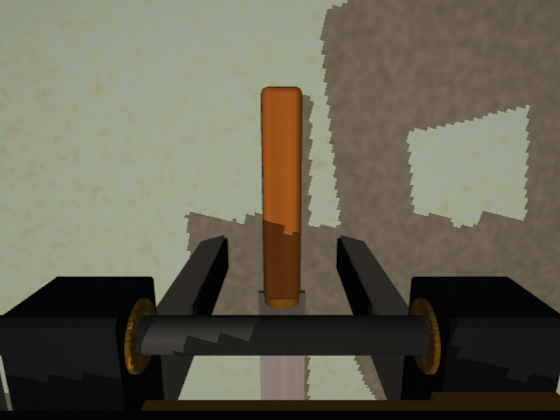

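Emit:
{"api": "carry_out", "payload": {
  "deltas": "0 0 2 0 0 0 0.4;0 0 2 0 0 0 1;0 0 2 0 0 0 1;0 0 2 0 0 0 1;0 0 2 0 0 0 1;0 0 2 0 0 0 1;0 0 2 0 0 0 1;0 0 2 0 0 0 1"
}}

```text
time: 3.6
tool_pos: [0.4317, 0.2728, 0.0031]
ee_rot: [3.141, 0.0, -2.915]
wrist_force: [0.6, 0.9, -0.0]
width: 0.0179
```

Emit:
{"api": "carry_out", "payload": {
  "deltas": "0 0 -10 0 0 0 1;0 0 -30 0 0 0 1;0 0 -55 0 0 0 1;8 -16 -80 0 0 0.04 1;20 -41 -100 0 0 0.1 1;32 -65 -120 0 0 0.17 1;44 -89 -135 0 0 0.23 1;56 -114 -147 0 0 0.337 1"
}}

```text
time: 4.27
tool_pos: [0.4026, 0.1483, 0.1523]
ee_rot: [3.141, 0.003, 3.028]
wrist_force: [0.5, 0.9, -1.3]
width: 0.0176
```

```bash
python3 - <<'E'
from h import *
np.set_printoptions(precision=4,suppress=True)
rel([.379,.05,.15],[np.pi,0,np.radians(173.7)])
for n in ['top','scene']:
    s=snap(n,n+'1.png'); W=pts(s); hsv=cv2.cvtColor(s['pixels'],cv2.COLOR_RGB2HSV)
    x,y,z=W[...,0],W[...,1],W[...,2]
    for t in ['knife_tip','knife_grip','cover_lip','cover_hinge','feeder']:
        for d in robot.place_of(s,t)[:3]: print(n,t,round(d['p'],2),c2w(s,d['at'])[0])
    f=(abs(x-.6)<.1)&(abs(y-.025)<.2)&(z>.081)&(z<.09)
    blue=f&(hsv[...,0]>100)&(hsv[...,0]<125)&(hsv[...,1]>150); wh=f&(hsv[...,1]<80)
    for nm,k in (('f',f),('blue',blue),('white',wh)):
        q=np.stack([x[k],y[k]],1)*1000
        print(n,nm,k.sum(),cv2.minAreaRect(q.astype(np.float32)),np.median(z[k]))
E
```

```text
t 4.27 tcp [0.4026 0.1483 0.1523] rpy [3.1407 0.0027 3.028 ] q [ 0.22 -0.17  1.73 -0.    1.59 -1.24] F [ 0.53  0.91 -1.29] T [ 0.055 -0.078 -0.001] w 0.0176
REL mm [  12.3 -100.4    2.2] rv [ 0.0009  0.0027 -0.0037]
top knife_tip 0.77 [ 0.281  -0.0647  0.0074]
top knife_grip 0.78 [0.3862 0.151  0.1585]
top knife_grip 0.7 [0.1667 0.3332 0.0093]
top knife_grip 0.66 [ 0.3943 -0.018   0.0087]
top cover_lip 0.76 [0.5433 0.031  0.0781]
top cover_lip 0.53 [ 0.5864 -0.4543  0.0007]
top feeder 0.87 [ 0.5961  0.025  -0.001 ]
top feeder 0.74 [0.3872 0.1547 0.1479]
top f 3253 ((592.2989501953125, 29.24799346923828), (255.166748046875, 105.9785385131836), 83.12974548339844) 0.0850305664165517
top blue 2504 ((589.8477783203125, 28.658729553222656), (250.80267333984375, 93.74810028076172), 83.37389373779297) 0.08499143884789503
top white 568 ((592.3648681640625, 29.715545654296875), (254.19400024414062, 105.928466796875), 83.1490707397461) 0.08524253101983528
scene knife_tip 0.67 [0.5115 0.1337 0.1545]
scene knife_tip 0.63 [ 0.2817 -0.0642  0.0173]
scene knife_tip 0.38 [0.2367 0.2316 0.016 ]
scene knife_grip 0.81 [0.3871 0.1507 0.1538]
scene knife_grip 0.63 [ 0.3894 -0.0142  0.0087]
scene knife_grip 0.25 [ 0.5854 -0.4589  0.0012]
scene cover_lip 0.61 [0.537  0.0294 0.082 ]
scene cover_hinge 0.91 [0.6392 0.0206 0.0804]
scene feeder 0.92 [0.5985 0.0253 0.0044]
scene feeder 0.44 [ 0.4186 -0.313   0.0027]
scene f 3007 ((594.481201171875, 24.773941040039062), (258.59466552734375, 109.80242919921875), 83.11474609375) 0.08612961588676939
scene blue 2397 ((591.8305053710938, 24.458419799804688), (257.7602233886719, 98.5241470336914), 83.39657592773438) 0.08622016112502637
scene white 529 ((594.3265380859375, 23.492843627929688), (255.45941162109375, 109.80242919921875), 83.11474609375) 0.08562860358724908
```

View pics/scene1.png

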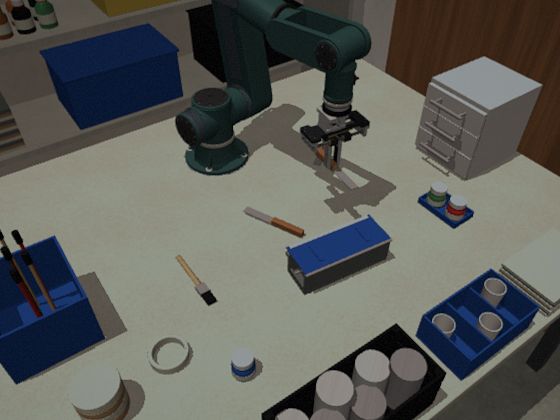

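View pics/top1.png

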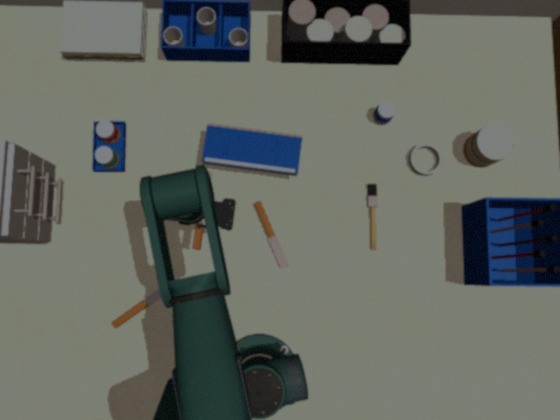

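```bash
python3 - <<'E'
from h import *
np.set_printoptions(precision=4,suppress=True)
s=snap('scene'); W=pts(s)
x,y,z=W[...,0],W[...,1],W[...,2]
k=(x>.40)&(x<.56)&(abs(y-.14)<.05)&(z>.12)&(z<.19)
print(k.sum())
for i in np.argwhere(k)[::6]: print(i,W[tuple(i)],s['pixels'][tuple(i)])
im=cv2.cvtColor(s['pixels'],cv2.COLOR_RGB2BGR)[120:220,280:410]
cv2.imwrite('pics/crop1.png',cv2.resize(im,None,fx=5,fy=5,interpolation=cv2.INTER_NEAREST))
rel([.379,.05,.15],[np.pi,0,np.radians(173.3)])
E
```

```text
367
[155 335] [0.4027 0.1576 0.1892] [4 3 1]
[157 338] [0.411  0.1618 0.1858] [71 67 65]
[158 338] [0.4106 0.1626 0.1817] [69 68 63]
[159 337] [0.4129 0.1571 0.1821] [61 59 57]
[160 330] [0.4098 0.1346 0.1867] [62 60 57]
[160 339] [0.4136 0.1642 0.1759] [67 65 62]
[161 330] [0.4108 0.134  0.1841] [69 64 58]
[161 338] [0.4109 0.1634 0.1711] [68 67 64]
[162 329] [0.4084 0.1329 0.1796] [68 66 62]
[162 335] [0.4074 0.1559 0.1687] [58 36 21]
[163 327] [0.4072 0.127  0.178 ] [62 60 57]
[163 333] [0.4108 0.1456 0.172 ] [69 44 25]
[163 339] [0.416  0.1631 0.1676] [75 73 69]
[164 331] [0.4089 0.1404 0.1697] [71 47 31]
[164 337] [0.4149 0.1571 0.1661] [67 54 48]
[165 329] [0.4104 0.132  0.1709] [66 64 61]
[165 335] [0.4201 0.1452 0.1713] [77 51 27]
[166 327] [0.4092 0.1262 0.1693] [65 65 60]
[166 333] [0.4185 0.1396 0.1694] [76 50 32]
[167 327] [0.4081 0.1274 0.1645] [63 62 59]
[167 333] [0.4197 0.1389 0.167 ] [70 49 25]
[168 326] [0.4058 0.1261 0.16  ] [82 78 70]
[168 332] [0.4174 0.1377 0.1625] [60 43 26]
[168 338] [0.425  0.1529 0.1606] [68 59 53]
[169 332] [0.4194 0.1362 0.161 ] [60 50 43]
[... 1228 characters left out ...]
.1614] [117 109 106]
[184 347] [0.4904 0.1301 0.1602] [116 109 107]
[184 353] [0.5009 0.1418 0.1619] [115 107 105]
[185 349] [0.4968 0.1315 0.1606] [119 111 110]
[185 355] [0.5046 0.146  0.159 ] [114 106 105]
[186 351] [0.5016 0.1346 0.159 ] [118 111 107]
[186 357] [0.5098 0.1486 0.158 ] [115 109 105]
[187 353] [0.5067 0.1373 0.1578] [120 113 110]
[188 350] [0.5065 0.1269 0.1593] [99 93 90]
[188 356] [0.5136 0.142  0.1569] [80 76 70]
[190 351] [0.5141 0.124  0.1593] [78 73 65]
t 4.92 tcp [0.4024 0.1495 0.1495] rpy [-3.1414 -0.001   3.0318] q [ 0.22 -0.17  1.73  0.    1.58 -1.24] F [-0.51 -0.2  -1.07] T [ 0.002 -0.023  0.038] w 0.0177
REL mm [  12.4 -101.5   -0.4] rv [-0.0002 -0.001   0.0071]
```

View pics/crop1.png

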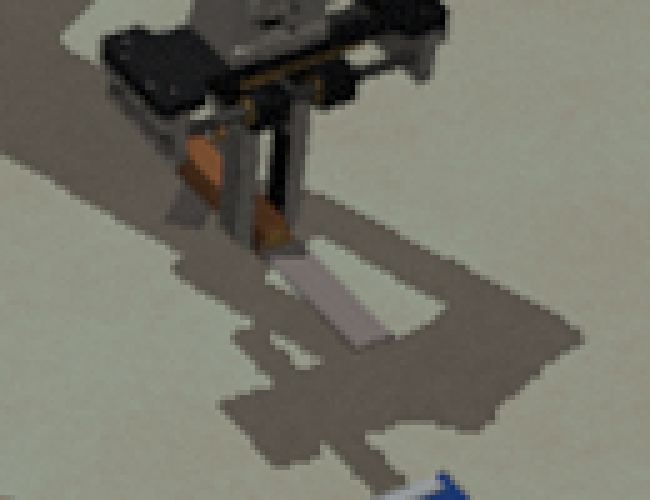

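Emit:
{"api": "carry_out", "payload": {
  "deltas": "-1 -15 0 0 0 0 1;-1 -40 5 0 0 0 1;-2 -65 20 0 0 0 1;-3 -85 40 0 0 0.007 1;-3.7 -97 58 0 0 0.007 1;-3.7 -100.7 72 0 0 0.007 1;-3.7 -100.7 84 0 0 0.007 1;-3.7 -100.7 84 0 0 0.007 1"
}}

```text
time: 5.58
tool_pos: [0.393, 0.0484, 0.0632]
ee_rot: [-3.141, -0.006, 3.023]
wrist_force: [0.2, 0.2, -2.0]
width: 0.0178
```

```bash
python3 - <<'E'
from h import *
np.set_printoptions(precision=4,suppress=True)
s=snap('scene'); W=pts(s)
x,y,z=W[...,0],W[...,1],W[...,2]
rel([.395,.049,.0655],[np.pi,0,np.radians(173.3)])
k=(x>.43)&(x<.53)&(abs(y-.036)<.03)&(z>.04)&(z<.12)
print(k.sum(),np.median(z[k]),np.sort(x[k])[-8:],np.median(z[k&(x>.48)]),np.median(y[k&(x>.48)]))
im=cv2.cvtColor(s['pixels'],cv2.COLOR_RGB2BGR)[170:300,250:410]
cv2.imwrite('pics/crop2.png',cv2.resize(im,None,fx=5,fy=4.6,interpolation=cv2.INTER_NEAREST))
E
```

```text
t 5.63 tcp [0.3939 0.0486 0.0647] rpy [-3.1414 -0.0035  3.0236] q [-0.02 -0.19  1.92  0.    1.42 -1.47] F [ 0.28  0.35 -1.59] T [ 0.032 -0.05  -0.013] w 0.0176
REL mm [-1.   0.5 -0.8] rv [-0.0002 -0.0035 -0.0011]
183 0.07299000138544957 [0.503  0.5031 0.5034 0.5039 0.504  0.5048 0.5058 0.5068] 0.07263874708883603 0.03402701797549851
```

View pics/crop2.png

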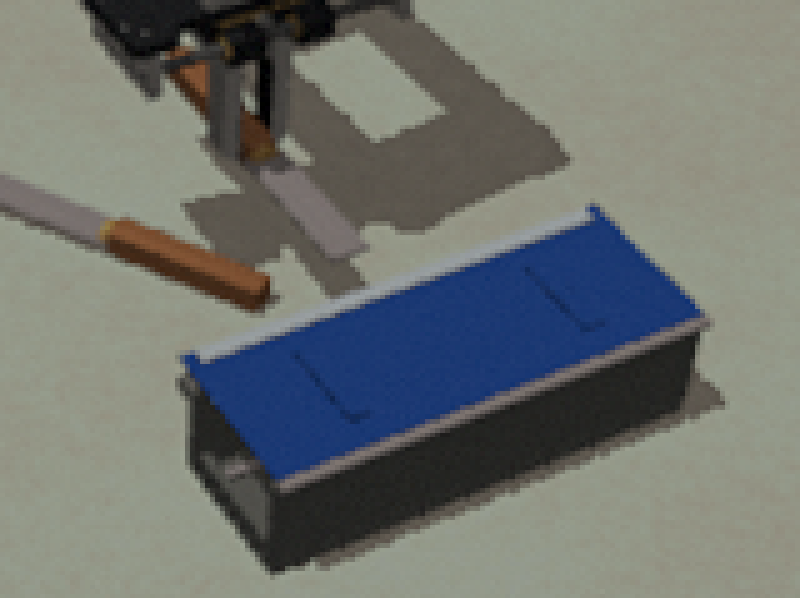

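Emit:
{"api": "carry_out", "payload": {
  "deltas": "0 0 -2 0 0 0 1;-8 0 -2 0 0 0 1;-16 0 -2 0 0 0 1;-26 0 -2 0 0 0 1;-36 0 -2 0 0 0 1;-43 0 -2 0 0 0 1;-49 0 -2 0 0 0 1;-49 0 -2 0 0 0 1"
}}

```text
time: 6.3
tool_pos: [0.4451, 0.0427, 0.0679]
ee_rot: [3.142, 0.0, 3.024]
wrist_force: [0.0, -0.6, -0.9]
width: 0.0177
```

```bash
python3 - <<'E'
from h import *
np.set_printoptions(precision=4,suppress=True)
s=snap('scene'); W=pts(s)
rel([.4437,.0433,.0675],[np.pi,0,np.radians(173.3)])
im=cv2.cvtColor(s['pixels'],cv2.COLOR_RGB2BGR)[170:300,250:410]
cv2.imwrite('pics/crop3.png',cv2.resize(im,None,fx=5,fy=4.6,interpolation=cv2.INTER_NEAREST))
E
```

```text
t 6.35 tcp [0.4443 0.0428 0.0678] rpy [ 3.1415 -0.0006  3.0236] q [-0.03 -0.07  1.81  0.    1.41 -1.48] F [-0.51  0.11 -1.48] T [0.028 0.04  0.03 ] w 0.0178
REL mm [0.7 0.4 0.3] rv [ 0.0001 -0.0006 -0.001 ]
```

View pics/crop3.png

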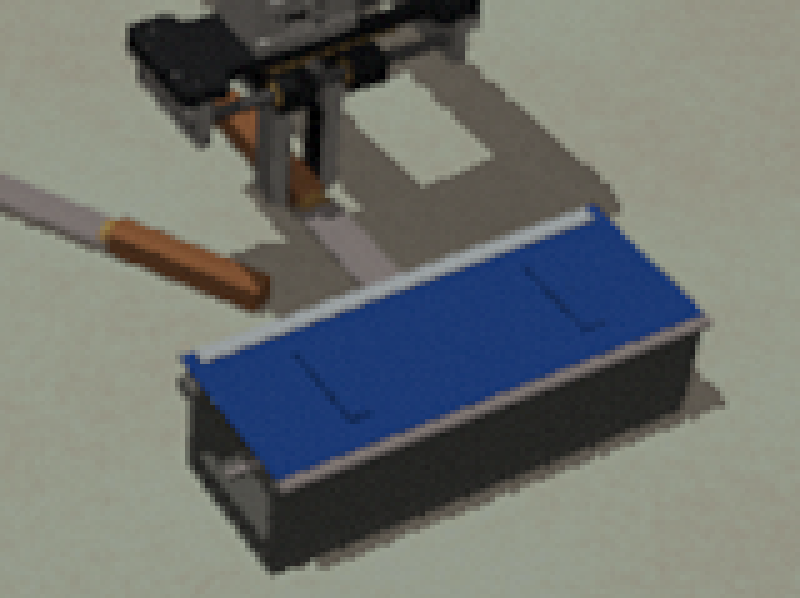

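Emit:
{"api": "carry_out", "payload": {
  "deltas": "0 0 -6 0 0 0 1;-0.4 0 -13.7 0 0 0 1;-1.7 0 -22.3 0 0 0 1;-3.9 0 -30.7 0 0 0 1;-6.9 0 -38.9 0 0 0 1;-10.6 0 -46.7 0 0 0 1;-12.8 0 -50.5 0 0 0 1;-12.8 0 -50.5 0 0 0 1"
}}

```text
time: 7.02
tool_pos: [0.4581, 0.0413, 0.1202]
ee_rot: [3.141, 0.003, 3.024]
wrist_force: [0.2, -0.2, -1.5]
width: 0.0179
```

```bash
python3 - <<'E'
from h import *
np.set_printoptions(precision=4,suppress=True)
s=snap('scene'); W=pts(s)
rel([.4437,.0433,.0675],[np.pi,0,np.radians(173.3)])
x,y,z=W[...,0],W[...,1],W[...,2]
k=(x>.43)&(x<.55)&(abs(y-.03)<.03)&(z>.09)&(z<.14)
im=cv2.cvtColor(s['pixels'],cv2.COLOR_RGB2BGR)[150:300,250:410]
cv2.imwrite('pics/crop4.png',cv2.resize(im,None,fx=5,fy=4,interpolation=cv2.INTER_NEAREST))
E
```

```text
t 7.07 tcp [0.4574 0.0413 0.1194] rpy [3.1413 0.002  3.0238] q [-0.03 -0.08  1.71  0.    1.51 -1.49] F [-0.15  0.74 -0.04] T [0.007 0.055 0.003] w 0.0177
REL mm [14.   0.3 51.9] rv [ 0.0003  0.002  -0.0009]
```

View pics/crop4.png

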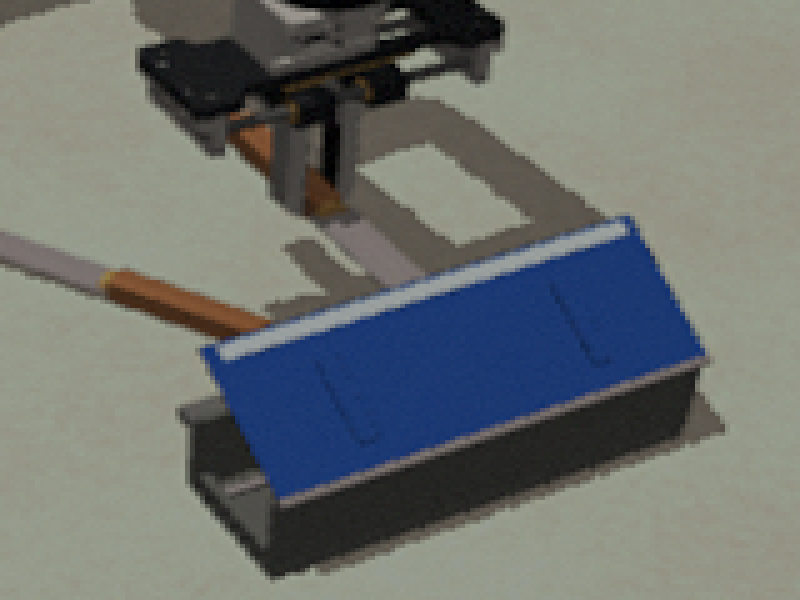

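Emit:
{"api": "carry_out", "payload": {
  "deltas": "-4.9 0 -7.2 0 0 0 1;-9 0 -12.2 0 0 0 1;-13.6 0 -16.9 0 0 0 1;-18.4 0 -21.3 0 0 0 1;-23.6 0 -25.3 0 0 0 1;-29 0 -29 0 0 0 1;-34.7 0 -32 0 0 0 1;-40.5 0 -34.7 0 0 0 1"
}}

```text
time: 7.73
tool_pos: [0.4975, 0.0365, 0.1536]
ee_rot: [3.141, 0.0, 3.024]
wrist_force: [-1.5, 0.0, -0.7]
width: 0.0177
```

```bash
python3 - <<'E'
from h import *
np.set_printoptions(precision=4,suppress=True)
s=snap('scene'); W=pts(s)
rel([.4437,.0433,.0675],[np.pi,0,np.radians(173.3)])
im=cv2.cvtColor(s['pixels'],cv2.COLOR_RGB2BGR)[150:300,250:410]
cv2.imwrite('pics/crop5.png',cv2.resize(im,None,fx=5,fy=4,interpolation=cv2.INTER_NEAREST))
E
```

```text
t 7.78 tcp [0.4988 0.0363 0.1541] rpy [3.1414 0.0025 3.0236] q [-0.04 -0.01  1.57 -0.    1.58 -1.49] F [ 0.68  0.32 -1.63] T [ 0.003 -0.037 -0.025] w 0.0178
REL mm [55.7  0.4 86.5] rv [ 0.0002  0.0025 -0.0011]
```

View pics/crop5.png

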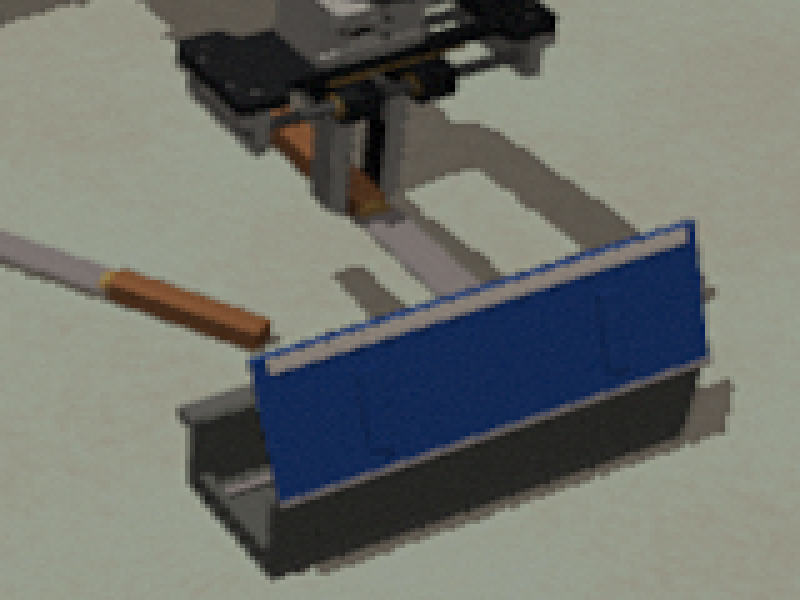

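Emit:
{"api": "carry_out", "payload": {
  "deltas": "-8 0 -3 0 0 0 1;-18 0 -4 0 0 0 1;-28 0 -3 0 0 0 1;-38 0 -1 0 0 0 1;-49 0 1 0 0 0 1;-60 0 3 0 0 0 1;-70 0 4 0 0 0 1;-80 0 4 0 0 0 1"
}}

```text
time: 8.45
tool_pos: [0.5771, 0.027, 0.1482]
ee_rot: [-3.142, -0.001, 3.024]
wrist_force: [-0.1, -0.2, -0.2]
width: 0.0178
```

```bash
python3 - <<'E'
from h import *
np.set_printoptions(precision=4,suppress=True)
s=snap('scene','s6.png'); W=pts(s)
rel([.4437,.0433,.0675],[np.pi,0,np.radians(173.3)])
im=cv2.cvtColor(s['pixels'],cv2.COLOR_RGB2BGR)[150:330,250:430]
cv2.imwrite('pics/crop6.png',cv2.resize(im,None,fx=4,fy=3.33,interpolation=cv2.INTER_NEAREST))
E
```

```text
t 8.5 tcp [0.5787 0.0267 0.1484] rpy [3.1416 0.0009 3.0234] q [-0.05  0.17  1.39 -0.    1.58 -1.5 ] F [ 0.95 -1.71 -1.33] T [-0.025 -0.124  0.016] w 0.0176
REL mm [136.1   0.6  80.7] rv [ 0.      0.0009 -0.0012]
```

View pics/crop6.png

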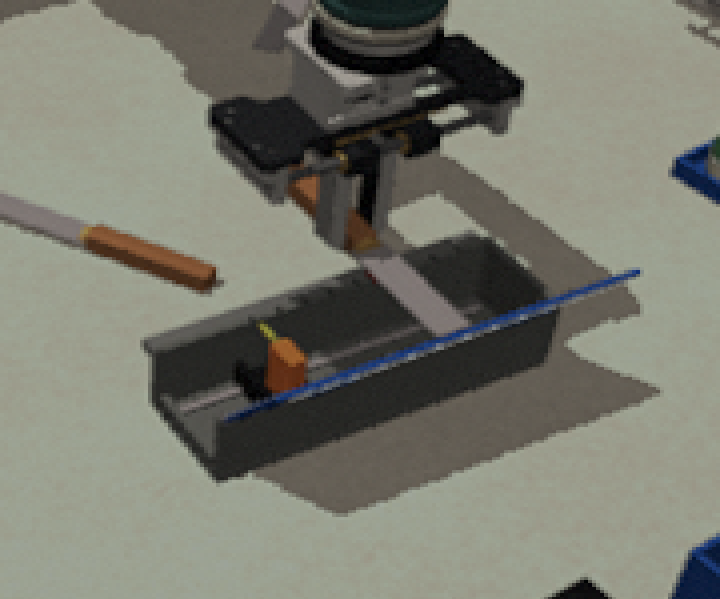

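Emit:
{"api": "carry_out", "payload": {
  "deltas": "15 0 -5 0 0 0 1;40 0 -5 0 0 0 1;70 0 -5 0 0 0 1;100 5 -5 0 0 0 1;125 20 -5 0 0 0 1;145 45 0 0 0 0 1;162 75 5 0 0 0 1;175 105 15 0 0 0 1"
}}

```text
time: 9.17
tool_pos: [0.4146, 0.153, 0.1357]
ee_rot: [3.14, 0.004, 3.022]
wrist_force: [-0.3, 0.7, -1.0]
width: 0.018
```

```bash
python3 - <<'E'
from h import *
np.set_printoptions(precision=4,suppress=True)
s=snap('scene','s7.png')
rel([.42,.24,.003],[np.pi,0,np.radians(173.3)])
E
```

```text
t 9.22 tcp [0.4113 0.1582 0.1328] rpy [ 3.1363 -0.0035  3.028 ] q [ 0.23 -0.13  1.73  0.01  1.55 -1.22] F [-2.    3.05 -1.73] T [ 0.229  0.085 -0.005] w 0.0177
REL mm [  0.2  81.6 130.3] rv [ 0.0053 -0.0035  0.0033]
```

View pics/s7.png

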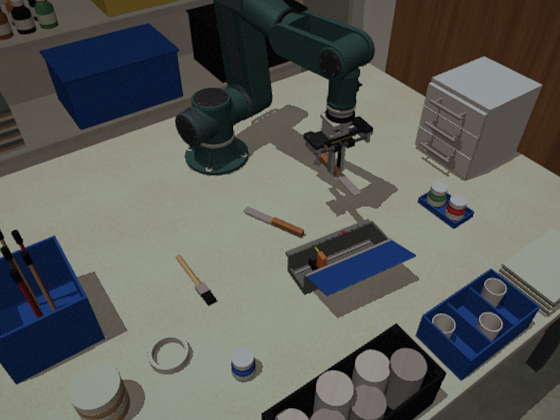

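Emit:
{"api": "carry_out", "payload": {
  "deltas": "2 18 10 0 0 0 1;4 42 28 0 0 0 1;5 64 52 0 0 0 1;5 80 76 0 0 0 1;5 87 98 0 0 0 1;5 88 114 0 0 0 1;5 88 122 0 0 0 1;5 88 126 0 0 0 1"
}}

```text
time: 9.88
tool_pos: [0.4194, 0.2396, 0.0068]
ee_rot: [-3.14, -0.002, 3.024]
wrist_force: [-0.5, -0.6, -0.4]
width: 0.0176
```

```bash
python3 - <<'E'
from h import *
np.set_printoptions(precision=4,suppress=True)
s=snap('scene','s8.png')
W=pts(s);x,y,z=W[...,0],W[...,1],W[...,2]
rel([.42,.24,.003],[np.pi,0,np.radians(173.3)])
k=(x>.46)&(x<.56)&(abs(y-.23)<.03)&(z>.004)
print(k.sum(),np.median(z[k&(x<.49)]),np.median(z[k&(x>.51)]),x[k].max())
im=cv2.cvtColor(s['pixels'],cv2.COLOR_RGB2BGR)[100:240,290:430]
cv2.imwrite('pics/crop8.png',cv2.resize(im,None,fx=4,fy=4,interpolation=cv2.INTER_NEAREST))
E
```

```text
t 9.93 tcp [0.4196 0.2395 0.007 ] rpy [-3.1405 -0.0018  3.0237] q [ 0.4   0.07  1.8  -0.    1.28 -1.05] F [-0.56 -0.94 -1.27] T [0.016 0.006 0.069] w 0.0177
REL mm [-0.3  0.5  4. ] rv [-0.0011 -0.0018 -0.001 ]
309 0.35691534871564856 0.015712476990627437 0.5569731272051278
```

View pics/crop8.png

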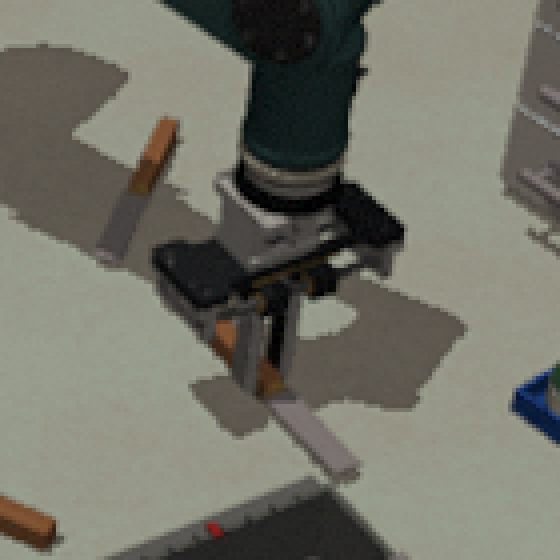

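Knife level, about 4 mm above table. Lower the rest while watching force.

Emit:
{"api": "carry_out", "payload": {
  "deltas": "0 0 1 0 0 0 1;0 0 2 0 0 0 1;0 0 3 0 0 0 1;0 0 3.7 0 0 0 1;0 0 3.7 0 0 0 1;0 0 3.7 0 0 0 1;0 0 3.7 0 0 0 1;0 0 3.7 0 0 0 1"
}}

```text
time: 10.6
tool_pos: [0.4202, 0.2401, 0.0046]
ee_rot: [3.141, 0.0, 3.024]
wrist_force: [0.7, 0.1, -0.4]
width: 0.0177
```

Emit:
{"api": "carry_out", "payload": {
  "deltas": "0 0 0.5 0 0 0 1;0 0 1.2 0 0 0 1;0 0 1.2 0 0 0 1;0 0 1.2 0 0 0 0.7;0 0 1.2 0 0 0 0.55;0 0 1.2 0 0 0 0.45;0 0 1.2 0 0 0 0.4;0 0 1.2 0 0 0 0.4"
}}

```text
time: 11.27
tool_pos: [0.4202, 0.2401, 0.0034]
ee_rot: [3.141, 0.0, 3.024]
wrist_force: [-0.1, -0.3, -0.2]
width: 0.0477
```

```bash
python3 - <<'E'
from h import *
rel([.42,.24,.003],[np.pi,0,np.radians(173.3)])
s=snap('wrist','w9.png')
E
```

```text
t 11.27 tcp [0.4202 0.2401 0.0034] rpy [3.1413e+00 3.0000e-04 3.0238e+00] q [ 0.4   0.08  1.8   0.    1.27 -1.05] F [-0.1  -0.32 -0.16] T [-0.03  -0.03   0.013] w 0.0477
REL mm [ 0.2 -0.1  0.4] rv [ 0.0003  0.0003 -0.0009]
```

View pics/w9.png

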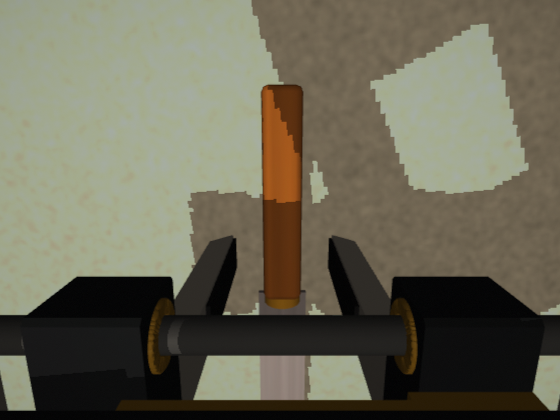

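Emit:
{"api": "carry_out", "payload": {
  "deltas": "0 0 -8 0 0 0 0.4;0 0 -25 0 0 0 0.4;0 0 -50 0 0 0 0.4;0 0 -80 0 0 0 0.4;0 0 -110 0 0 0 0.4;0 0 -140 0 0 0 0.4;0 0 -170 0 0 0 0.4;0 0 -180 0 0 0 0.4"
}}

```text
time: 11.98
tool_pos: [0.4222, 0.2409, 0.1893]
ee_rot: [3.137, 0.008, 3.024]
wrist_force: [0.7, -0.3, 0.3]
width: 0.0563
```

```bash
python3 - <<'E'
from h import *
np.set_printoptions(precision=4,suppress=True)
rel([.42,.24,.183],[np.pi,0,np.radians(173.3)])
for n in ['scene','top']:
    s=snap(n,n+'10.png')
    for t in ['pusher_grip','pointer','mark_point','feeder','cover_hinge','knife_grip','knife_tip']:
        for d in robot.place_of(s,t)[:4 if 'knife' in t else 2]: print(n,t,round(d['p'],2),c2w(s,d['at'])[0])
    W=pts(s);x,y,z=W[...,0],W[...,1],W[...,2]; hsv=cv2.cvtColor(s['pixels'],cv2.COLOR_RGB2HSV)
    reg=(abs(x-.58)<.08)&(abs(y-.02)<.16)&(z>.03)&(z<.09)
    for nm,lo,hi in(('orange',5,17),('yellow',24,34),('red',0,4)):
        m=reg&(hsv[...,0]>=lo)&(hsv[...,0]<=hi)&(hsv[...,1]>140)
        if nm=='red': m|=reg&(hsv[...,0]>175)&(hsv[...,1]>140)
        if m.sum(): print(n,nm,m.sum(),W[m].mean(0),W[m].min(0),W[m].max(0), np.argwhere(m).mean(0))
E
python3 - <<'E'
import cv2
im=cv2.imread('pics/scene10.png')[210:300,270:420]
cv2.imwrite('pics/c10.png',cv2.resize(im,None,fx=5,fy=5,interpolation=cv2.INTER_NEAREST))
im=cv2.imread('pics/top10.png')[110:200,180:320]
cv2.imwrite('pics/t10.png',cv2.resize(im,None,fx=5,fy=5,interpolation=cv2.INTER_NEAREST))
E
```

```text
t 11.98 tcp [0.4222 0.2409 0.1893] rpy [3.1368 0.0083 3.0238] q [ 0.4  -0.06  1.55  0.    1.64 -1.05] F [ 0.7  -0.28  0.3 ] T [ 0.058 -0.053 -0.013] w 0.0563
REL mm [ 2.2 -1.2  6.3] rv [ 0.0048  0.0083 -0.0008]
scene pusher_grip 0.5 [ 0.5924 -0.0302  0.0594]
scene pointer 0.57 [ 0.5565 -0.0269  0.0683]
scene feeder 0.76 [0.597  0.0259 0.0019]
scene cover_hinge 0.71 [0.4081 0.243  0.0018]
scene cover_hinge 0.57 [0.6392 0.0208 0.0827]
scene knife_grip 0.91 [ 0.3935 -0.0152  0.0123]
scene knife_grip 0.62 [0.4052 0.2437 0.0103]
scene knife_grip 0.62 [0.1622 0.3335 0.0086]
scene knife_tip 0.81 [0.5295 0.2246 0.0083]
scene knife_tip 0.63 [0.2388 0.2358 0.0152]
scene orange 123 [ 0.5945 -0.033   0.0622] [ 0.5596 -0.0395  0.0327] [0.6084 0.0028 0.0787] [259.3577 320.6179]
scene yellow 10 [ 0.5661 -0.0243  0.0683] [ 0.5592 -0.0294  0.047 ] [ 0.5749 -0.01    0.077 ] [249.4 316.6]
scene red 10 [0.5663 0.0639 0.0795] [0.5625 0.0597 0.0772] [0.5715 0.0691 0.0825] [232.3 343.5]
top pusher_grip 0.51 [ 0.5939 -0.0237  0.0579]
top pointer 0.68 [ 0.5552 -0.0247  0.0667]
top feeder 0.85 [ 0.5971  0.0225 -0.0017]
top cover_hinge 0.81 [0.6398 0.023  0.0785]
top knife_grip 0.94 [ 0.3943 -0.0179  0.0064]
top knife_grip 0.57 [0.1636 0.3332 0.0123]
top knife_tip 0.8 [ 0.282  -0.0674  0.0094]
top knife_tip 0.67 [0.5295 0.2287 0.0069]
top knife_tip 0.19 [ 0.5956  0.0245 -0.0018]
top orange 15 [ 0.5935 -0.0234  0.0612] [ 0.5807 -0.0335  0.0303] [ 0.6089 -0.0178  0.0775] [149.7333 271.1333]
top yellow 9 [ 0.5716 -0.0236  0.0589] [ 0.5608 -0.0264  0.0343] [ 0.58   -0.0209  0.0746] [157.8889 271.1111]
top red 7 [0.5635 0.0657 0.0783] [0.5588 0.0647 0.0756] [0.568  0.0673 0.0835] [158.7143 237.5714]
```

View pics/c10.png

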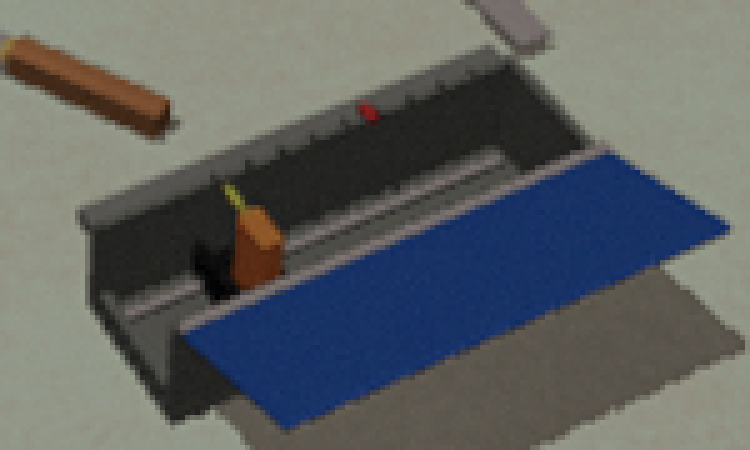

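View pics/t10.png

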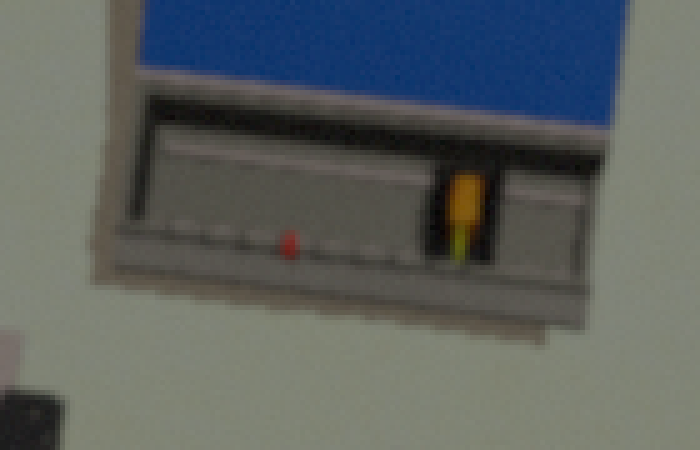

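Emit:
{"api": "carry_out", "payload": {
  "deltas": "-15 -18 0 0 0 0 0.5;-42 -50 0 0 0 0 0.5;-69 -83 0 0 0 0 0.5;-96 -116 0 0 0 0 0.5;-123 -149 0 0 0 0 0.5;-150 -182 0 0 0 0 0.5;-177 -214 10 0 0 0 0.5;-202 -245 20 0 0 0 0.5"
}}

```text
time: 13.45
tool_pos: [0.5911, -0.0252, 0.1654]
ee_rot: [3.141, 0.003, 3.023]
wrist_force: [0.9, -0.3, -0.1]
width: 0.0468
```

Emit:
{"api": "carry_out", "payload": {
  "deltas": "0 0 10 0 0 0 0.5;0 0 20 0 0 0 0.5;0 0 30 0 0 0 0.5;0 0 35 0 0 0 0.5;0 0 35 0 0 0 0.5;0 0 35 0 0 0 0.5;0 0 35 0 0 0 0.5;0 0 35 0 0 0 0.5"
}}

```text
time: 14.12
tool_pos: [0.5898, -0.0225, 0.1306]
ee_rot: [3.142, 0.002, 3.025]
wrist_force: [-0.0, -0.7, 0.1]
width: 0.0473
```

```bash
python3 - <<'E'
from h import *
np.set_printoptions(precision=4,suppress=True)
rel([.592,-.027,.128],[np.pi,0,np.radians(173.3)])
s=snap('wrist','w11.png')
for t in ['pusher_grip','pointer','mark_point','feeder']:
    for d in robot.place_of(s,t)[:2]: print(t,round(d['p'],2),c2w(s,d['at'])[0])
W=pts(s);x,y,z=W[...,0],W[...,1],W[...,2]; hsv=cv2.cvtColor(s['pixels'],cv2.COLOR_RGB2HSV)
reg=(abs(x-.58)<.08)&(abs(y-.02)<.16)&(z>.03)&(z<.09)
for nm,lo,hi in(('orange',5,18),('yellow',22,34),('red',0,4)):
    m=reg&(hsv[...,0]>=lo)&(hsv[...,0]<=hi)&(hsv[...,1]>140)
    if nm=='orange': m&=z>.07
    if m.sum():
        print(nm,m.sum(),W[m].mean(0),W[m].min(0),W[m].max(0), np.argwhere(m).mean(0), cv2.minAreaRect((W[m][:,:2]*1000).astype(np.float32)))
E
```

```text
t 14.12 tcp [ 0.5898 -0.0225  0.1306] rpy [3.1416 0.0021 3.0249] q [-0.13  0.2   1.39  0.    1.55 -1.59] F [-0.01 -0.65  0.1 ] T [ 0.054 -0.042  0.018] w 0.0473
REL mm [-2.7 -4.2  2.6] rv [0.     0.0021 0.0003]
pusher_grip 0.84 [ 0.5925 -0.0315  0.0624]
pointer 0.61 [ 0.5591 -0.0257  0.0699]
mark_point 0.66 [0.57   0.0654 0.0799]
feeder 0.65 [ 0.6008  0.0318 -0.0008]
orange 787 [ 0.5944 -0.0275  0.0743] [ 0.5744 -0.0356  0.0705] [ 0.6086 -0.0196  0.0767] [227.3507 275.033 ] ((591.13671875, -27.215862274169922), (13.704704284667969, 34.11628723144531), 83.41979217529297)
yellow 138 [ 0.5708 -0.0248  0.0718] [ 0.5603 -0.0272  0.0695] [ 0.582  -0.0224  0.0771] [192.0217 274.7536] ((571.3182983398438, -24.744714736938477), (3.1004810333251953, 21.74000358581543), 84.45450592041016)
red 246 [0.5672 0.0645 0.0786] [0.5619 0.0613 0.0681] [0.574  0.0719 0.0819] [172.6504 412.9268] ((568.2861938476562, 66.65347290039062), (9.8663911819458, 11.879095077514648), 83.35454559326172)
```

View pics/w11.png

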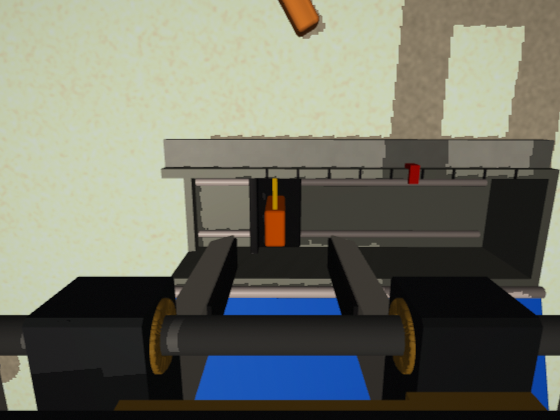

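```bash
python3 - <<'E'
from h import *
np.set_printoptions(precision=4,suppress=True)
for i in range(3):
    rel([.594,-.0275,.043],[np.pi,0,np.radians(173.4)]); s=snap('wrist')
E
```

```text
t 14.37 tcp [ 0.5896 -0.0231  0.1298] rpy [3.1415 0.0007 3.0239] q [-0.14  0.2   1.39  0.    1.55 -1.59] F [ 0.41 -0.25 -0.15] T [ 0.021 -0.043 -0.056] w 0.0471
REL mm [-4.8 -3.9 86.8] rv [ 0.0001  0.0007 -0.0025]
t 14.42 tcp [ 0.5896 -0.0231  0.1297] rpy [3.1415 0.0004 3.0238] q [-0.14  0.2   1.39  0.    1.55 -1.59] F [-0.42 -0.31  0.05] T [-0.02  -0.031 -0.023] w 0.0472
REL mm [-4.9 -3.8 86.7] rv [ 0.0001  0.0004 -0.0026]
t 14.47 tcp [ 0.5895 -0.0232  0.1296] rpy [3.1415 0.0003 3.0237] q [-0.14  0.2   1.39  0.    1.55 -1.59] F [-0.24 -0.55  0.05] T [ 0.05  -0.018 -0.014] w 0.047
REL mm [-4.9 -3.8 86.6] rv [ 0.0001  0.0003 -0.0027]
```

Emit:
{"api": "carry_out", "payload": {
  "deltas": "-3 -2 8 0 0 0 0.5;-4.9 -3.8 22 0 0 0 0.5;-4.9 -3.8 40 0 0 0 0.5;-4.9 -3.8 56 0 0 0 0.5;-4.9 -3.8 68 0 0 0 0.5;-4.9 -3.8 77 0 0 0 0.5;-4.9 -3.8 84 0 0 0 0.5;-4.9 -3.8 84 0 0 0 0.5"
}}

```text
time: 15.18
tool_pos: [0.5929, -0.0274, 0.0435]
ee_rot: [3.141, -0.003, 3.024]
wrist_force: [-0.1, 0.6, -0.0]
width: 0.0469
```

```bash
python3 - <<'E'
from h import *
np.set_printoptions(precision=4,suppress=True)
s=snap('wrist','w12.png')
rel([.594,-.0275,.045],[np.pi,0,np.radians(173.4)])
E
```

```text
t 15.23 tcp [ 0.5936 -0.0274  0.0447] rpy [ 3.1415 -0.0012  3.0238] q [-0.14  0.27  1.49  0.    1.39 -1.59] F [-0.81 -0.12  0.12] T [ 0.044 -0.03  -0.014] w 0.0471
REL mm [-0.4  0.  -0.3] rv [ 0.0001 -0.0012 -0.0026]
```

View pics/w12.png

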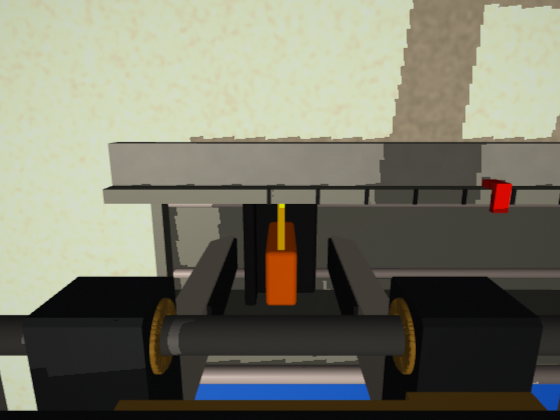

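Emit:
{"api": "carry_out", "payload": {
  "deltas": "0 0 0 0 0 0 1;0 0 0 0 0 0 1;0 0 0 0 0 0 1;0 0 0 0 0 0 1;0 0 0 0 0 0 1;0 0 0 0 0 0 1;0 0 0 0 0 0 1;0 0 0 0 0 0 1"
}}

```text
time: 15.9
tool_pos: [0.5941, -0.028, 0.0459]
ee_rot: [-3.141, 0.001, 3.024]
wrist_force: [-0.7, -2.4, 2.1]
width: 0.0139
```

```bash
python3 - <<'E'
from h import *
np.set_printoptions(precision=4,suppress=True)
s=snap('wrist','w13.png')
rel([.594,-.0275,.045],[np.pi,0,np.radians(173.4)])
W=pts(s);x,y,z=W[...,0],W[...,1],W[...,2]; hsv=cv2.cvtColor(s['pixels'],cv2.COLOR_RGB2HSV)
reg=(abs(x-.58)<.08)&(abs(y-.02)<.16)&(z>.03)&(z<.09)
uy=np.array([.1167,.9932])
for nm,lo,hi in(('yellow',22,34),('red',0,4)):
    m=reg&(hsv[...,0]>=lo)&(hsv[...,0]<=hi)&(hsv[...,1]>140)
    if m.sum():
        t=W[m][:,:2]@uy
        print(nm,m.sum(),np.median(W[m],0),'along',np.percentile(t,[3,50,97]), 'ztop only',np.percentile(t[W[m][:,2]>(.079 if nm=='red' else 0)],[3,50,97]))
E
```

```text
t 15.95 tcp [ 0.5941 -0.028   0.0459] rpy [-3.1408  0.0008  3.0236] q [-0.14  0.27  1.49 -0.    1.39 -1.59] F [-1.02 -3.22  3.38] T [-0.352  0.173  0.004] w 0.014
REL mm [0.2 0.5 0.9] rv [-0.0008  0.0008 -0.0028]
yellow 265 [ 0.5703 -0.0252  0.0717] along [0.0404 0.0417 0.0431] ztop only [0.0404 0.0417 0.0431]
red 684 [0.5666 0.0637 0.0795] along [0.1274 0.1295 0.1335] ztop only [0.1275 0.1304 0.1336]
```

View pics/w13.png

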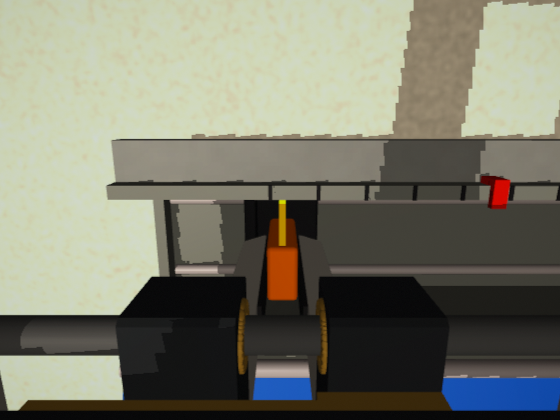

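Emit:
{"api": "carry_out", "payload": {
  "deltas": "0 5 0 0 0 0 1;0 14 0 0 0 0 1;0 26 0 0 0 0 1;0 40 0 0 0 0 1;0 54 0 0 0 0 1;0 66 0 0 0 0 1;0 76 0 0 0 0 1;0 82 0 0 0 0 1"
}}

```text
time: 16.62
tool_pos: [0.6037, 0.0526, 0.0459]
ee_rot: [-3.136, 0.001, 3.024]
wrist_force: [-1.5, -10.9, 3.3]
width: 0.0138
```

Emit:
{"api": "carry_out", "payload": {
  "deltas": "0 0 0 0 0 0 1;0 0 0 0 0 0 1;0 0 0 0 0 0 1;0 0 0 0 0 0 1;0 0 0 0 0 0 1;0 0 0 0 0 0 1;0 0 0 0 0 0 1;0 0 0 0 0 0 1"
}}

```text
time: 17.28
tool_pos: [0.6036, 0.0516, 0.0459]
ee_rot: [-3.136, 0.001, 3.023]
wrist_force: [-2.0, -8.8, 3.0]
width: 0.0137
```

```bash
cat > meas.py <<'E'
from h import *
import sys
np.set_printoptions(precision=4,suppress=True)
f=sys.argv[1]
s=snap('wrist',f)
rel([.594,-.0275,.045],[np.pi,0,np.radians(173.4)])
uy=np.array([.1167,.9932])
for n in ['wrist','scene','top']:
    if n!='wrist': s=snap(n,n+f)
    W=pts(s);x,y,z=W[...,0],W[...,1],W[...,2]; hsv=cv2.cvtColor(s['pixels'],cv2.COLOR_RGB2HSV)
    reg=(abs(x-.567)<.02)&(abs(y-.05)<.08)&(z>.06)&(z<.09)
    for nm,lo,hi in(('yellow',22,34),('red',0,4)):
        m=reg&(hsv[...,0]>=lo)&(hsv[...,0]<=hi)&(hsv[...,1]>140)
        if m.sum():
            t=W[m][:,:2]@uy
            print(n,nm,m.sum(),np.median(W[m],0),'along',np.percentile(t,[3,50,97]))
    for t in ['pointer','mark_point']:
        for d in robot.place_of(s,t)[:1]:
            p=c2w(s,d['at'])[0]; print(n,t,round(d['p'],2),p,'along',p[:2]@uy)
E
python3 meas.py w14.png
```

```text
t 17.33 tcp [0.6036 0.0516 0.0459] rpy [-3.1363  0.0007  3.0231] q [-0.01  0.29  1.46 -0.01  1.4  -1.46] F [-0.97 -9.57  2.96] T [-1.615  0.246  0.006] w 0.0136
REL mm [  0.1 -79.6   1.3] rv [-0.0053  0.0007 -0.0033]
wrist yellow 225 [0.5784 0.0548 0.0716] along [0.1207 0.122  0.1234]
wrist red 498 [0.5672 0.0649 0.0798] along [0.1278 0.1307 0.1335]
wrist pointer 0.76 [0.5681 0.0548 0.0697] along 0.12076569807633852
wrist mark_point 0.9 [0.5643 0.0643 0.0773] along 0.12971091334677035
scene pointer 0.49 [0.5663 0.0553 0.0715] along 0.12097296734321632
top yellow 3 [0.5724 0.0571 0.07  ] along [0.1233 0.1235 0.1242]
top red 12 [0.5641 0.0671 0.0798] along [0.1283 0.1321 0.135 ]
top pointer 0.55 [0.5633 0.0563 0.0682] along 0.1216705789370806
```

View pics/w14.png

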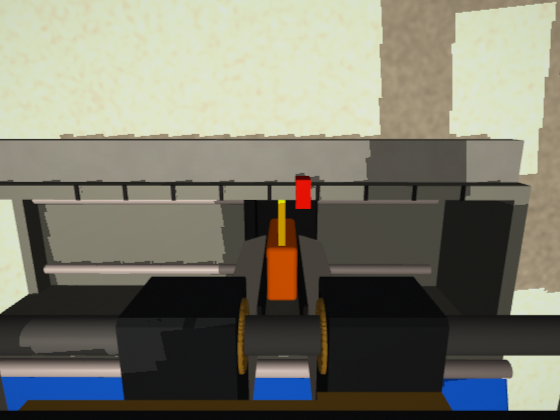

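Emit:
{"api": "carry_out", "payload": {
  "deltas": "0 2 0 0 0 0 1;0 4.5 0 0 0 0 1;0 7 0 0 0 0 1;0 8.5 0 0 0 0 1;0 9 0 0 0 0 1;0 9 0 0 0 0 1;0 9 0 0 0 0 1;0 9 0 0 0 0 1"
}}

```text
time: 18.4
tool_pos: [0.6046, 0.0602, 0.0459]
ee_rot: [-3.136, 0.001, 3.023]
wrist_force: [-1.3, -9.9, 3.5]
width: 0.0136
```

```bash
python3 meas.py w15.png
```

```text
t 18.45 tcp [0.6046 0.0602 0.0459] rpy [-3.1357  0.0007  3.0231] q [ 0.01  0.29  1.45 -0.01  1.4  -1.44] F [ -1.51 -10.23   3.  ] T [-1.654  0.186 -0.011] w 0.0137
REL mm [  0.2 -88.3   1.4] rv [-0.0059  0.0006 -0.0033]
wrist yellow 147 [0.581  0.0631 0.0717] along [0.1294 0.1307 0.132 ]
wrist red 492 [0.5671 0.0649 0.0798] along [0.1275 0.1308 0.1336]
wrist pointer 0.93 [0.5693 0.0619 0.0689] along 0.12793844601329474
wrist mark_point 0.58 [0.5648 0.0663 0.0774] along 0.13179370103842863
scene red 1 [0.5586 0.0655 0.0769] along [0.1302 0.1302 0.1302]
scene mark_point 0.66 [0.5807 0.4224 0.005 ] along 0.48725117493039444
top yellow 1 [0.5772 0.065  0.0748] along [0.1319 0.1319 0.1319]
top red 9 [0.5629 0.067  0.0801] along [0.1295 0.1318 0.1345]
top pointer 0.55 [0.5662 0.0652 0.0682] along 0.13078105981857113
```

View pics/w15.png

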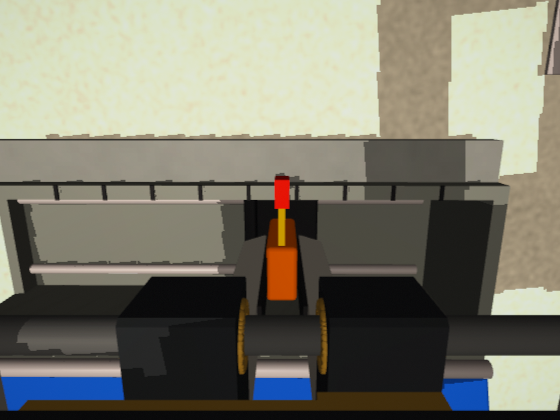

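View pics/scenew15.png

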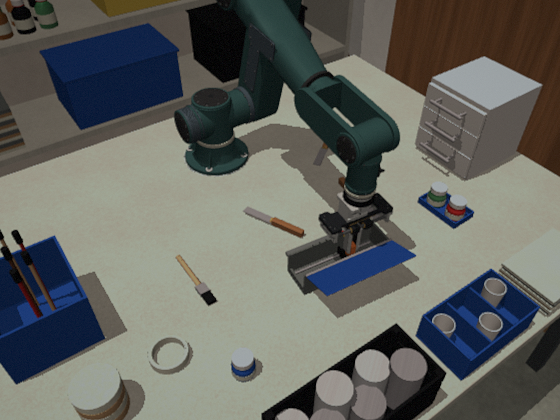

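```bash
python3 -c "
from bench import robot
print(robot.close_job()); o=robot.get_obs(); print(o['time'],o['tool_pos'],o['width'],o['wrist_force'])"
```

```text
the job is handed in; nothing more can be done
None
the job is handed in; nothing more can be done
```

I pried the cover open with the knife farthest from the base and laid that knife flat on the table. I then drew the pusher back about 88 mm and handed the job in, still gripping it, at about 18.5 s of the 64 s allowed. The system gives no verdict on hand-in.

- **Pointer and mark:** in the last wrist picture the depth readings put both at 0.131 m along the channel, and they share pixel column 282. The networks' points disagreed by about 4 mm in the same picture, which is still inside the 6 mm limit.
- **Grip:** the opening was 13.7 mm on the 14 mm tab, and the wrist felt about 10 N of spring pull. I did not measure the finger force on the pusher itself.
- **Cover:** it swung right over and lies fully back in the last scene picture.
- **Knife:** it lies released near (0.41, 0.24), with the tip read at 7–8 mm and the grip point at about 10 mm above the table. That reading was taken after I let go; in the final scene picture the arm hides the knife.
- **Other things:** the jars, brush and tape roll look unmoved in the final scene picture. I did not re-measure their positions.

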